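# Move the snap-in water filter to the spare steam tank

## Robot

A 7-joint arm with a two-finger parallel gripper is mounted at the origin on the work surface. World frame = base frame: x ahead of the robot, y to its left, z up, the work surface at z = 0. Lengths are in m, angles in rad, forces in N, time in s.
With the tool pointing down it reaches from about 0.4 to 0.75 m from the base axis. Payload 19.5 kg.
Tool frame: the origin (TCP) lies between the finger pads; the fingertips stand 25 mm ahead of it and the grasp point (between the pads) lies 6 mm ahead of it (ctrl.tip_extent is the distance from the TCP to the fingertips, in m); z points along the fingers, y is the line along which they close (so a half turn about z gives the same grasp; the last joint's range is limited). The gripper opens to 85 mm and grips with 20 to 120 N. Pads are 22 mm wide; open, the fingers measure 114 mm over their backs; the gripper's body (76 mm by 85 mm) begins 54 mm behind the grasp point. The pads swing forward as they close: fully open they stand 13 mm farther back than shut.
Start: joints at [1.063, 0.707, -0.028, 1.485, 0.022, 0.951, -0.075], TCP at [0.258, -0.514, 0.222] pointing down, gripper open.
Joint ranges: [-2.71, 2.71], [-0.32, 2.16], [-1.57, 1.52], [0, 2.45], [-1.46, 4.6], [0, 2.02], [-2.83, 2.83]. Speed limits (rad/s): [1.89, 1.89, 2.57, 2.57, 3.01, 3.01, 3.01].

## Interface

Orientations are given as a rotation vector (axis times angle).
In Python, from rig import ctrl gives the robot as it stands. Calls block until the motion is done:
- ctrl.move_to(position, orientation): joint-space move of the TCP to a pose.
- ctrl.move_l(position, frame=None, vel=0.15, contact_N=None): straight line of the TCP; frame=None keeps the orientation; vel is the mean speed in m/s. With contact_N (N) it stops when the force on the tool has changed by that much, and returns True; else False.
- ctrl.goto_joints(angles): joint-space move.
- ctrl.grip(opening, strength=None): finger opening in m; strength is the grip in N (None keeps the last); returns when the fingers have stopped.
- ctrl.dwell(seconds).
- ctrl.inverse_kinematics(position, orientation): joint angles nearest the present ones, or None.
- ctrl.state(): the state.
- ctrl.snapshot(name): name is "scene" or "top" or "wrist"; returns (picture, depth): 384x512x3 uint8, blue, green, red; 384x512 float32, m along the optical axis (not along the pixel's ray), 0 where there is no reading.
- ctrl.camera_params(name): a dict with "fx", "fy", "cx", "cy" (pixels), "cam_to_world" (4x4, takes a point from camera to world coordinates). Camera axes: x right, y down, z forward; pixel columns grow to the right and rows downward; lengths in m; the calibration is good to about 2 mm. A picture is of the moment at which its call begins: read the wrist's pose just before it. camera_params takes no time and is no camera call; for the wrist camera it gives the pose at the moment of the call.
A pose or a line that the arm cannot do raises ctrl.MotionError and nothing moves.
- ctrl.sign_off(): hands the job in; it is judged then, once.
The state is a dict: "time": time; "joint_pos": joint angles; "qd": joint speeds; "effort": joint torques, N m; "tcp_pos": TCP position; "ee_rot": TCP orientation; "contact_force": force on the tool from outside, world axes, zero at the start; "moment": the same for the moment, N m; "opening": finger opening in m; "finger_force": force on a finger pad.
Only numpy, scipy, OpenCV 4.12 (cv2) and the standard library are available. Lean on these libraries where they do the work, as an engineer would, in place of code of your own. Each camera call takes 0.05 s, during which the arm holds its last target. There are 200 camera calls.

## Task

The steam oven's water tank that has the filter in it is due for descaling. Pinch the filter's two side tabs together to free it, lift it out without yanking, and push it fully home in the empty spare tank so that both tabs snap out and hold it; use only gentle force and leave everything else on the bench where it is.

Things in the scene. Friction and masses are not known exactly. Their poses are not given: they have to be found in the camera images.
- filter: the only water filter: white block 44 mm (x) by 49 mm (y), 82 mm high, 0.18 kg; fits either way round (half turn about z). Origin at the bottom, at the tip of a round grey spigot 24 mm across and 14 mm long; the block starts at z = 14. z up, y towards the tab_left tab. Latched in a port, the rim is level with z = 50.5 mm and only 31.5 mm shows
- filter_top (a point): middle of the top of the filter's solid middle post (34 mm along x, 20 along y) that one can press on; 82 mm above the filter's origin. In a port it is 31.5 mm above the rim when latched and left alone, 29 mm when pressed on the hard floor
- filter_tabs (a point): point midway between the two upright ribbed grey tabs on the filter's +y and -y sides, 65 mm above its origin (14.5 mm above the rim when latched). Each tab: 22 mm wide along x, 3.5 mm thick, z = 30 to 78 mm of the filter, outer faces 50 mm apart when free. A hook on each at z = 31 to 42.5 mm stands out 4.5 mm, bevelled below, square on top
- tab_left (a joint): how far the filter's +y tab is pushed in, m: 0 free, its hook clears the catch lip at 0.0035, stop at 0.007. Spring force 2 N when free, 5.5 N at 0.0035, 9 N at the stop
- tab_right (a joint): the same for the filter's -y tab
- dock_used: steel dock, 222 mm (x) by 172 mm (y), screwed to the bench, with the tank that holds the filter: smoked clear, black deck 88 mm up, 200 by 150 mm. Origin on the bench under the port's centre. On the deck, over 40 mm from the port's centre towards -x: a filler neck with black cap (104 mm high) at +y, a wire lug (103 mm high) at -y
- used_port (a point): centre of the used tank's port at its rim, 94 mm above the bench, 6 mm above the deck; z up, y to the two catch walls. Opening 47 (x) by 52 mm (y), widening by 3 mm each side in the top 5 mm; catch lips 8 mm deep, undercut below; floor 39 mm down with a 28 mm square well for the spigot. The filter is latched here at the start, exactly in place
- dock_spare: the same kind of dock with the spare tank, port empty, filler neck open (no cap, 92 mm high). This tank was put in by hand and stands firm, but its port may be up to 3 mm off the dock's middle along x and along y and, by its screw feet, up to 5 mm higher or lower than nominal. Forces on the tank count as forces on its dock
- spare_port (a point): centre of the spare tank's port at its rim, 94 mm above the bench, 6 mm above the deck; z up, y to the two catch walls. Opening 47 (x) by 52 mm (y), widening by 3 mm each side in the top 5 mm; catch lips 8 mm deep, undercut below; floor 39 mm down with a 28 mm square well for the spigot. Nominal: the real port is up to 3 mm off in x and y, 5 mm in z (the tank's place in its dock)
- spare_valve (a joint): how far the sprung outlet valve at the bottom of the spare port is pressed, m: 0 empty, 0.0045 latched, 0.007 on the hard floor. It pushes a filter up with 4 N where first met, 8 N at home; below that a seal adds 8 N per mm for 2 mm. Pressing home takes 12 to 22 N (valve, tabs rubbing) till the hooks drop under the lips. The used port has the same valve, so a freed filter may rise
- mug: bystander: blue glazed mug, 84 mm across, 85 mm high; origin under its centre
- spoon: bystander: steel spoon, 170 mm long, lying; origin under its middle
- timer: bystander: round kitchen timer, 58 mm across, 38 mm high; origin under its centre
- bowl: bystander: steel mixing bowl, 150 mm across, 60 mm high; origin under its centre
- canister: bystander: glass jar with steel lid, 76 mm across, 110 mm high; origin under its centre
- spatula: bystander: spatula with black handle, 260 mm long, lying; origin under its middle
- sprayer: bystander: white spray bottle, 74 mm across, 228 mm high; origin under its centre
- cap: bystander: black screw cap of the spare tank's filler, 36 mm across, 14 mm high; origin under its centre
Not all that is in view belongs to the job. Leave any orange, pink or red look-alike of the filter alone.

How it is judged:
On the way:
1. the filter is freed and lifted clear of the used tank's port (z of filter in the frame of used_port above 0.003 m and contact force between filter and dock_used below 0.05 N), for 0.1 s.
At the end, for the whole second after the job is handed in: The filter stands in the spare tank's port, within 8 mm of its nominal centre, upright within 0.06 rad and in line with it within 0.12 rad, pressing the outlet valve down by more than 3.5 mm (home), both tabs sprung out to within 1.5 mm of free, so hooked under the lips; at rest and let go (horizontal distance between filter and spare_port below 0.008 m and value of joint spare_valve above 0.0035 m and angle between filter's own z axis and vertical below 0.06 rad and angle between the y axis of filter and the y axis of spare_port, either way round below 0.12 rad and value of joint each of tab_left, tab_right below 0.0015 m and linear speed of filter below 0.02 m/s); the robot touches nothing.
It fails at once if the filter is forced against the used tank with more than 40 N (yanked while hooked, levered or jammed) (contact force between filter and dock_used above 40 N).
It fails at once if the filter is forced against the spare tank with more than 40 N (contact force between filter and dock_spare above 40 N).
It fails at once if a bystander is shifted by more than 30 mm (distance of any of mug, spoon, timer, bowl, canister, spatula, sprayer, cap from where it was at the start of the episode above 0.03 m).
It also fails if it takes over 51 s, if anything falls off the work surface, if the arm or the gripper's body presses on something with over 40 N, if the wrist force passes 120 N, or if a joint passes its speed limit or range.

## Working session

There is one attempt and no reset: what is moved stays moved. The work goes in short steps, each a Python script; the robot and the scene stay as the last script left them, time stands still between calls to the robot, and variables do not carry over. Pictures are saved under pics/ and viewed, at most 10 in all, crops included, and the job is handed in when it is done.

```bash
ls; mkdir -p pics; python3 - <<'E'
from rig import ctrl
import cv2,numpy as np
for n in("scene","top"):
    p,d=ctrl.snapshot(n);cv2.imwrite(f"pics/{n}0.png",p);np.savez(f"{n}0.npz",p=p,d=d,**{k:np.array(v) for k,v in ctrl.camera_params(n).items()})
    print(ctrl.camera_params(n))
s=ctrl.state();print({k:np.round(v,3) for k,v in s.items()})
E
```

```text
pics
{'fx': 500.00673618105344, 'fy': 500.00673618105344, 'cx': 257.81726012433586, 'cy': 179.65496163448617, 'cam_to_world': array([[-0.77476168,  0.47155622, -0.42116396,  1.1771014 ],
       [ 0.63223088,  0.57220244, -0.52236815,  0.72567756],
       [-0.00533491, -0.67098368, -0.74145292,  1.1178534 ],
       [ 0.        ,  0.        ,  0.        ,  1.        ]])}
{'fx': 402.8808317868305, 'fy': 402.8808317868305, 'cx': 251.15569749933633, 'cy': 192.9031372283912, 'cam_to_world': array([[-0.02885857, -0.9867963 ,  0.15937453,  0.3729765 ],
       [-0.99956555,  0.02944455,  0.00131601,  0.01072766],
       [-0.00599134, -0.15926732, -0.98721731,  1.29410061],
       [ 0.        ,  0.        ,  0.        ,  1.        ]])}
{'time': np.float64(0.1), 'joint_pos': array([ 1.063,  0.707, -0.028,  1.485,  0.022,  0.951, -0.076]), 'qd': array([-0.   , -0.003, -0.001, -0.002,  0.001,  0.002,  0.   ]), 'effort': array([ 3.0000e-03, -8.8428e+01,  1.2370e+00, -2.3645e+01,  1.7000e-02,
        5.0000e-03, -0.0000e+00]), 'tcp_pos': array([ 0.258, -0.514,  0.222]), 'ee_rot': array([-3.056, -0.725,  0.   ]), 'contact_force': array([ 0.05 ,  0.126, -0.197]), 'moment': array([ 0.017, -0.034, -0.004]), 'finger_force': np.float64(0.0), 'opening': np.float64(0.085)}
```

View pics/scene0.png

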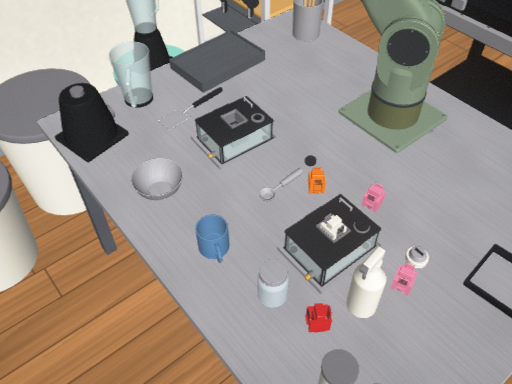

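View pics/top0.png

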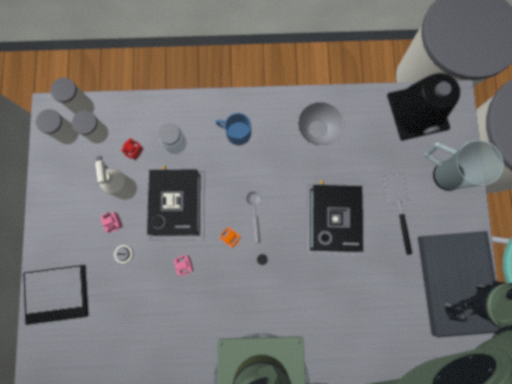

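The scene shows these candidates:
- The white block in the capped smoked tank, scene (333,227) / top (172,201).
- Look-alikes: orange scene (317,180), pink (374,197) and (404,278), red (319,318).

The white one, latched in a capped tank, matches the filter. The tank with the empty port is at top (338,218). Next I'll get coarse positions and a close crop.

```bash
cat > h.py <<'E'
import numpy as np,cv2
from scipy.spatial.transform import Rotation as R
def cloud(d,c):
    v,u=np.mgrid[:d.shape[0],:d.shape[1]]
    P=np.stack([(u-c["cx"])/c["fx"]*d,(v-c["cy"])/c["fy"]*d,d],-1)
    T=np.array(c["cam_to_world"]);return P@T[:3,:3].T+T[:3,3]
def down(yaw): # tool z down, tool y axis along dock +-y turned by yaw
    return (R.from_euler('z',yaw)*R.from_rotvec([np.pi,0,0])).as_rotvec()
E
python3 - <<'E'
from h import *
f=np.load("top0.npz");c={k:f[k] for k in("fx","fy","cx","cy","cam_to_world")}
W=cloud(f["d"],c);p=f["p"]
for n,(u0,u1,v0,v1) in dict(used=(140,210,160,245),spare=(300,375,175,260)).items():
    w=W[v0:v1,u0:u1].reshape(-1,3);m=abs(w[:,2]-.089)<.006
    q=w[m][:,:2].astype(np.float32);print(n,m.sum(),cv2.minAreaRect(q),np.median(w[m],0))
q=p[160:245,140:210].min(-1)>170;w=W[160:245,140:210][q];print("white",np.median(w,0),w.min(0),w.max(0))
m=(w[:,2]>.115);print(m.sum(),cv2.minAreaRect(w[m][:,:2].astype(np.float32)))
a=cv2.resize(p[155:250,130:220],None,fx=4,fy=4,interpolation=2);b=cv2.resize(p[170:265,295:385],None,fx=4,fy=4,interpolation=2)
cv2.imwrite("pics/crop1.png",np.hstack([a,b]))
from rig import ctrl
print(ctrl.camera_params("wrist")["cam_to_world"], ctrl.state()["tcp_pos"],R.from_rotvec(ctrl.state()["ee_rot"]).as_matrix().round(2),ctrl.tip_extent)
E
```

```text
used 2711 ((0.5514165163040161, 0.2514533996582031), (0.15079261362552643, 0.1974366307258606), 88.8294677734375) [0.55518539 0.24666351 0.08813823]
spare 2847 ((0.48759517073631287, -0.24669823050498962), (0.1508992612361908, 0.19972193241119385), 86.62533569335938) [ 0.48485569 -0.24479298  0.08742267]
white [0.5476833  0.25296529 0.12368538] [0.3729765  0.01072766 0.09696136] [0.56939676 0.27332093 1.29410061]
64 ((0.460259348154068, 0.14268185198307037), (0.3147432804107666, 0.03251858800649643), 50.61809539794922)
[[ 4.47978626e-01 -8.45552376e-01 -2.90441612e-01  3.33665282e-01]
 [-8.94044087e-01 -4.23886623e-01 -1.44932057e-01 -4.76792819e-01]
 [-5.66669014e-04  3.24594070e-01 -9.45853249e-01  3.74361275e-01]
 [ 0.00000000e+00  0.00000000e+00  0.00000000e+00  1.00000000e+00]] [ 0.25815403 -0.51352867  0.22158803] [[ 0.89  0.45 -0.  ]
 [ 0.45 -0.89  0.  ]
 [-0.   -0.   -1.  ]] 0.025
```

View pics/crop1.png

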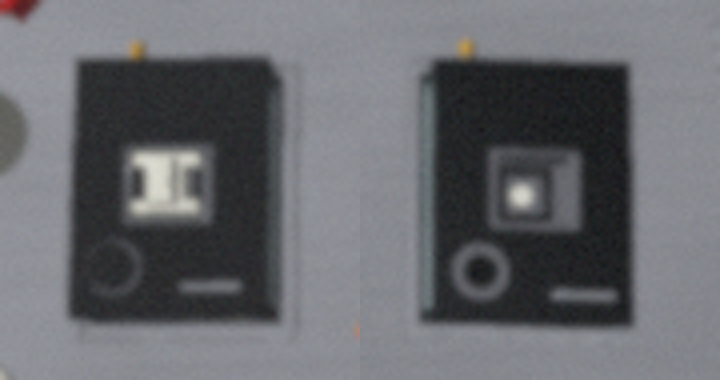

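The crop shows the white filter with a dark grey tab on each y side in the left (capped) tank, about (172,201). The right tank's port is empty, centred about (339,218). I'll take wrist close-ups of both ports from equivalent poses.

```bash
python3 - <<'E'
from h import *
from rig import ctrl
D=np.deg2rad
for n,xy,yaw in(("spare",(.487,-.247),D(-3.4)),("used",(.551,.251),D(-1.2))):
    ctrl.move_to([*xy,.27],down(yaw));ctrl.dwell(.2)
    c=ctrl.camera_params("wrist");p,d=ctrl.snapshot("wrist");s=ctrl.state()
    print(n,s["time"],s["tcp_pos"],s["contact_force"])
    np.savez(n+"_w.npz",p=p,d=d,**{k:np.array(v) for k,v in c.items()},tcp=s["tcp_pos"])
    cv2.imwrite(f"pics/{n}_w.png",p)
E
python3 - <<'E'
import cv2,numpy as np
cv2.imwrite("pics/both.png",np.vstack([np.hstack([cv2.imread(f"pics/{n}_w.png")[:, :400] for n in("spare","used")])]))
E
```

```text
spare 1.6833 [ 0.48669574 -0.24759119  0.26992534] [0.1379626  0.32435261 0.22052487]
used 3.7583 [0.55118727 0.25053534 0.27003438] [-0.06544693  0.01379121 -0.71575915]
```

View pics/both.png

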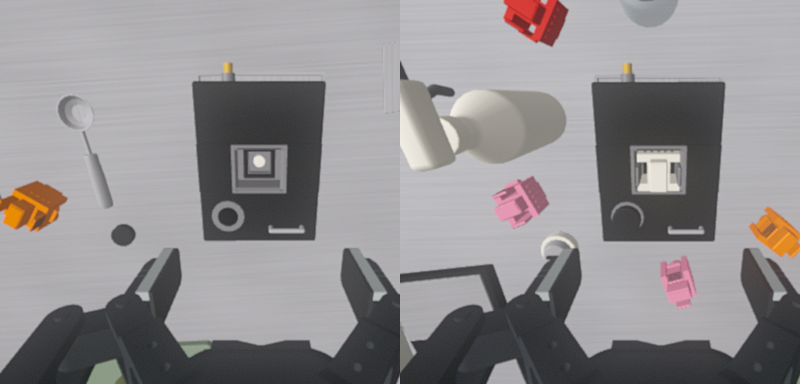

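The left half (spare) shows the empty port at about (259,168), open filler at (228,216). The right half (used) shows the white filter with tabs at about (258,170), capped filler at (227,213). Now I'll fit the rims from depth.

```bash
python3 - <<'E'
from h import *
for n in("spare","used"):
    f=np.load(n+"_w.npz");c={k:f[k] for k in("fx","fy","cx","cy","cam_to_world")}
    W=cloud(f["d"],c);tcp=f["tcp"]
    deckm=np.zeros(W.shape[:2],bool);deckm[90:138,205:315]=1
    w=W[deckm];A=np.c_[w[:,:2],np.ones(len(w))];pl=np.linalg.lstsq(A,w[:,2],rcond=None)[0]
    H=W[...,2]-(W[...,:2]@pl[:2]+pl[2])
    zd=np.median(w[:,2]);print(n,"deck z",zd,"tilt",pl[:2])
    box=np.zeros(H.shape,bool);box[135:205,222:298]=1
    for lo,hi in((.003,.008),(.004,.0075)):
        m=box&(H>lo)&(H<hi)
        m=cv2.morphologyEx(m.astype(np.uint8),cv2.MORPH_OPEN,np.ones((2,2)))>0
        r=cv2.minAreaRect(W[m][:,:2].astype(np.float32));print(" rim",m.sum(),np.round(r[0],4),np.round(r[1],4),r[2],"z",np.median(W[m][:,2]),"off tcp",np.array(r[0])-tcp[:2])
    # intensity rim outer contour
    g=f["p"].max(-1);m=(box&(g>70)).astype(np.uint8)
    cs=max(cv2.findContours(m,0,2)[0],key=cv2.contourArea)
    pts=cs[:,0];ww=W[pts[:,1],pts[:,0]]
    K=np.array([[c["fx"],0,c["cx"]],[0,c["fy"],c["cy"]],[0,0,1]]);T=c["cam_to_world"]
    ray=(np.c_[pts,np.ones(len(pts))]@np.linalg.inv(K).T)@T[:3,:3].T
    s=(zd+.006-T[2,3])/ray[:,2];q=(T[:3,3]+ray*s[:,None])[:,:2]
    r=cv2.minAreaRect(q.astype(np.float32));print(" int rim",np.round(r[0],4),np.round(r[1],4),r[2],"off",np.array(r[0])-tcp[:2])
    # deck yaw + outline
    g2=(f["p"].max(-1)<60)&(abs(H)<.004);m=g2.astype(np.uint8);m[:, :185]=0;m[:,335:]=0;m[245:]=0;m[:75]=0
    cs=max(cv2.findContours(m,0,2)[0],key=cv2.contourArea)[:,0]
    q=W[cs[:,1],cs[:,0]][:,:2];r=cv2.minAreaRect(q.astype(np.float32));print(" deck",np.round(r[0],4),np.round(r[1],4),r[2])
    if n=="used":
        m=box&(H>.032)&(H<.045);print(" filter top",m.sum(),cv2.minAreaRect(W[m][:,:2].astype(np.float32)),np.median(W[m],0))
E
```

```text
spare deck z 0.08788600068650598 tilt [ 0.12801648 -0.0092791 ]
 rim 577 [ 0.5217 -0.2529] [0.0924 0.0976] 82.40966796875 z 0.08796435554550364 off tcp [ 0.03501108 -0.00526391]
 rim 334 [ 0.5269 -0.2514] [0.0918 0.0881] 85.61026000976562 z 0.08798401103442074 off tcp [ 0.04017201 -0.003839  ]
 int rim [ 0.4875 -0.2461] [0.0684 0.0603] 86.4651870727539 off [0.00084227 0.00152381]
 deck [ 0.5345 -0.2596] [0.0901 0.0437] 78.62639617919922
used deck z 0.08894705592000127 tilt [ 0.09005575 -0.0032467 ]
 rim 969 [0.5713 0.2472] [0.0943 0.1283] 86.23094940185547 z 0.0890234885992155 off tcp [ 0.02009899 -0.0033687 ]
 rim 589 [0.5759 0.2475] [0.0931 0.1191] 86.39873504638672 z 0.08897459384892381 off tcp [ 0.02470798 -0.00304827]
 int rim [0.5451 0.2525] [0.091  0.0747] 88.66507720947266 off [-0.00605541  0.00197462]
 deck [0.6076 0.2347] [0.0057 0.004 ] 44.586456298828125
 filter top 700 ((0.5514031648635864, 0.25310760736465454), (0.05028769001364708, 0.03303072229027748), 87.98220825195312) [0.55201474 0.25327458 0.1257185 ]
```

```bash
python3 - <<'E'
from h import *
for n in("spare","used"):
    f=np.load(n+"_w.npz");c={k:f[k] for k in("fx","fy","cx","cy","cam_to_world")}
    W=cloud(f["d"],c);T=c["cam_to_world"];p=f["p"];g=p.max(-1)
    z=W[...,2];rnd=lambda a:np.round(a*1000,1)
    print(n,"deck patches",[rnd(np.median(z[a:b,l:r])) for a,b,l,r in((90,110,215,305),(112,138,215,305),(150,190,208,224),(150,190,294,308),(200,222,250,262))])
    print(" row col258 z",rnd(z[136:212:3,258]));print(" row168 z",rnd(z[168,222:300:3]));print(" g168",g[168,222:300:2])
    print(" gcol",g[136:212:2,258], "table",rnd(np.median(z[300:330,200:300])))
    zd=np.median(z[112:138,215:305])
    v,u=np.mgrid[:384,:512]
    ray=np.stack([(u-c["cx"])/c["fx"],(v-c["cy"])/c["fy"],np.ones_like(u,float)],-1)@T[:3,:3].T
    def on(zp):
        s=(zp-T[2,3])/ray[...,2];return (T[:3,3]+ray*s[...,None])[...,:2]
    # deck outline: dark pixels
    m=(g<62).astype(np.uint8);m[:,:170]=0;m[:,345:]=0;m[246:]=0;m[:74]=0
    m=cv2.morphologyEx(m,cv2.MORPH_OPEN,np.ones((5,5)))
    cs=max(cv2.findContours(m,0,2)[0],key=cv2.contourArea)[:,0]
    q=on(zd)[cs[:,1],cs[:,0]];r=cv2.minAreaRect(q.astype(np.float32));print(" deck",np.round(r[0],4),np.round(r[1],4),r[2])
E
```

```text
spare deck patches [np.float64(87.9), np.float64(87.9), np.float64(87.8), np.float64(87.8), np.float64(87.9)]
 row col258 z [87.6 88.3 89.1 92.4 94.  57.4 26.9 47.8 49.8 47.2 46.6 26.5 50.8 57.6
 56.7 61.4 75.5 89.2 91.6 94.6 88.7 88.2 88.4 87.6 87.9 87.1]
 row168 z [87.9 87.6 88.2 94.3 94.2 88.8 54.  57.1 56.1 26.4 26.6 25.8 25.3 26.4
 26.4 24.8 56.8 57.1 55.  54.2 91.4 94.1 89.4 88.6 87.6 87.2]
 g168 [ 61  65  62  60  64 139 134  90 135 145 142  81  61 117 141 144 144 142
 144 142 142 144 145 144 114  60  85 145 143 145 150 144 114  58  58  58
  60  59  60]
 gcol [ 57  56  56  57  83 142 109  69 139 161 227 233 231 231 232 220 144 136
 107  75  63 117 110 104 102 104 129 134 135  62  62  59  59  61  61  56
  60  59] table 0.8
 deck [ 0.5307 -0.2601] [0.0783 0.0417] 74.333251953125
used deck patches [np.float64(89.0), np.float64(89.0), np.float64(88.9), np.float64(88.9), np.float64(88.8)]
 row col258 z [ 88.2  90.2  90.1  86.7  95.   88.8 105.1 103.8 112.5 125.  127.8 126.9
 126.3 126.2 126.3 127.  127.6 126.7 126.8  95.1  89.3  89.   89.2  88.6
  88.4  87.8]
 row168 z [ 88.1  89.1  88.   95.5  95.3 122.3  94.5  57.2  57.7 123.8 126.6 127.5
 126.4 126.7 126.9 104.4  57.9  57.8  95.3 122.4  93.8  95.1  90.2  89.7
  89.6  89. ]
 g168 [ 73  68  69  73  94 147 120 138 113  87 132  74 117 227 235 229 229 229
 229 228 229 230 201 220 154  71 105 129 146 128 139 146 108  70  68  69
  70  69  64]
 gcol [ 65  66  65  67  71 130 131 102 157 213 231 220 175 200 224 229 229 228
 229 229 228 228 229 228 228 229 229 230 164 103  72  73  71  71  68  71
  71  68] table 0.9Traceback (most recent call last):
  File "<stdin>", line 17, in <module>
ValueError: max() iterable argument is empty
```

```bash
python3 - <<'E'
from h import *
for n,zr in(("spare",.0941),("used",.0952)):
    f=np.load(n+"_w.npz");c={k:f[k] for k in("fx","fy","cx","cy","cam_to_world")}
    T=c["cam_to_world"];g=f["p"].max(-1).copy();z=cloud(f["d"],c)[...,2]
    S=8;a=cv2.resize(g[132:206,222:300],None,fx=S,fy=S,interpolation=cv2.INTER_CUBIC)
    zz=cv2.resize(z[132:206,222:300],None,fx=S,fy=S,interpolation=0)
    m=(a>102).astype(np.uint8)
    cs=max(cv2.findContours(m,0,1)[0],key=cv2.contourArea)[:,0]
    uv=(cs+.5)/S-.5+[222,132]
    ray=np.c_[(uv[:,0]-c["cx"])/c["fx"],(uv[:,1]-c["cy"])/c["fy"],np.ones(len(uv))]@T[:3,:3].T
    q=(T[:3,3]+ray*((zr-T[2,3])/ray[:,2])[:,None])[:,:2]
    r=cv2.minAreaRect(q.astype(np.float32));t=np.deg2rad(r[2]-90) if r[2]>45 else np.deg2rad(r[2])
    # robust: edge medians in rect frame
    M=np.array([[np.cos(t),np.sin(t)],[-np.sin(t),np.cos(t)]]);e=(q-r[0])@M.T
    h=np.ptp(e,axis=0)/2;o=[]
    for k in(0,1):
        o+=[(np.median(e[(s*e[:,k]>h[k]-.004)&(abs(e[:,1-k])<.02),k])) for s in(-1,1)]
        sl=[np.polyfit(e[i,1-k],e[i,k],1)[0] for i in[(s*e[:,k]>h[k]-.004)&(abs(e[:,1-k])<.02) for s in(-1,1)]]
        print("   slopes",np.round(sl,3))
    ctr=np.array(r[0])+M.T@[(o[0]+o[1])/2,(o[2]+o[3])/2]
    print(n,"rect",np.round(r[0],4),np.round(r[1],4),r[2],"edges mm",np.round(np.array(o)*1e3,1),"ctr",ctr.round(4),"off tcp",(ctr-f["tcp"][:2]).round(4))
    if n=="used":
        W=cloud(f["d"],c);b=(z>.1225)&(z<.132);b[:,:222]=0;b[:,300:]=0;b[:132]=0;b[206:]=0
        print("top white",cv2.minAreaRect(W[b][:,:2].astype(np.float32)),W[b].mean(0))
E
```

```text
slopes [0.002 0.003]
   slopes [-0.004  0.   ]
spare rect [ 0.4873 -0.2461] [0.0668 0.0599] 86.56641387939453 edges mm [-29.8  29.7 -33.1  33.2] ctr [ 0.4873 -0.2461] off tcp [0.0006 0.0015]
   slopes [-0.001  0.   ]
   slopes [ 0.007 -0.002]
used rect [0.5511 0.2527] [0.0669 0.0601] 88.6685791015625 edges mm [-29.9  29.9 -33.2  33.2] ctr [0.5511 0.2527] off tcp [-0.0001  0.0021]
top white ((0.5513825416564941, 0.2530342936515808), (0.05012771487236023, 0.032989028841257095), 87.88724517822266) [0.55178019 0.25324012 0.12576484]
```

```bash
python3 - <<'E'
from h import *
from rig import ctrl
D=np.deg2rad
def st(n):
    s=ctrl.state();print(n,round(s["time"],2),s["tcp_pos"].round(4),"F",s["contact_force"].round(1),"M",s["moment"].round(2),"open",round(s["opening"],4),"ff",round(s["finger_force"],1))
ctrl.move_to([.5511,.2527,.20],down(D(-1.33)));st("above")
ctrl.grip(.070)
print(ctrl.move_l([.5511,.2527,.119],vel=.06,contact_N=6));st("down")
ctrl.grip(.03,20);ctrl.dwell(.3);st("grip")
p,d=ctrl.snapshot("wrist");cv2.imwrite("pics/grip.png",p[100:350,120:400])
E
```

```text
above 4.14 [0.5513 0.2525 0.2007] F [0.3 0.1 0.6] M [-0.03 -0.01  0.06] open 0.0852 ff 0.0
False
down 5.95 [0.5513 0.2527 0.1193] F [0.2 0.  0.1] M [-0.01 -0.03  0.02] open 0.0699 ff 0.0
grip 6.72 [0.5511 0.2527 0.119 ] F [0.3 0.1 0.1] M [ 0.    0.   -0.02] open 0.03 ff 0.0
```

View pics/grip.png

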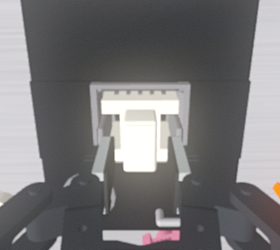

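The picture shows the pads straddling the post at about crop (105,160) and (178,160), with 30 mm opening and no force. So they are not on the tabs, and I'll check in 3D where the fingers are relative to the filter.

```bash
python3 - <<'E'
from h import *
from rig import ctrl
c=ctrl.camera_params("wrist");p,d=ctrl.snapshot("wrist");W=cloud(d,c);T=np.array(c["cam_to_world"])
s=ctrl.state();print(s["tcp_pos"],s["opening"])
np.savez("grip.npz",p=p,d=d,W=W)
L=(W-[.5511,.2527,.094])*1000
for v in range(190,300,8):
    print(v,[tuple(int(x) for x in L[v,u]) for u in(212,220,226,232,240,260,280,288,294,300,308)])
def proj(P):
    q=(np.array(P)-T[:3,3])@T[:3,:3];return q[:2]/q[2]*c["fx"]+[c["cx"],c["cy"]]
for dy in(-.015,.015):
  for dx in(-.011,.011):
    print("tip expected",dx,dy,proj([.5511+dx,.2527+dy,.094]),"z105",proj([.5511+dx,.2527+dy,.105]))
cv2.imwrite("pics/grip2.png",cv2.resize(p[180:300,190:330],None,fx=4,fy=4,interpolation=2))
E
```

```text
[0.55111438 0.25267623 0.11900042] 0.029670410876425406
190 [(25, 31, 0), (24, 26, -4), (25, 21, -1), (24, 17, -1), (24, 12, -2), (24, 0, -2), (24, -14, -1), (23, -19, -2), (23, -23, -1), (22, -28, -5), (24, -32, 0)]
198 [(20, 31, 0), (19, 26, -2), (21, 21, 4), (21, 17, 5), (21, 12, 6), (21, 0, 6), (20, -13, 4), (20, -19, 4), (20, -22, 5), (18, -27, 0), (18, -32, 0)]
206 [(14, 31, 1), (13, 26, -2), (18, 20, 11), (18, 17, 10), (18, 11, 11), (17, 0, 10), (17, -13, 11), (17, -18, 10), (16, -22, 9), (12, -27, 0), (13, -32, 0)]
214 [(8, 32, 0), (7, 27, -2), (10, 21, 6), (-8, 23, -38), (12, 12, 10), (16, 0, 20), (-8, -16, -36), (-9, -23, -38), (10, -22, 7), (7, -27, 0), (4, -34, -5)]
222 [(3, 32, 1), (11, 24, 19), (8, 21, 13), (-15, 23, -37), (6, 12, 9), (16, 0, 31), (-14, -16, -33), (-6, -21, -16), (9, -21, 17), (1, -27, 0), (-1, -34, -4)]
230 [(-6, 34, -5), (9, 23, 27), (3, 21, 14), (-13, 21, -18), (0, 12, 10), (11, 0, 31), (-13, -15, -17), (-13, -21, -17), (5, -21, 19), (9, -23, 28), (-8, -34, -5)]
238 [(-12, 35, -5), (4, 23, 27), (11, 17, 40), (12, 14, 42), (-4, 13, 10), (6, 0, 31), (-
[... 857 characters left out ...]
 -18, 73), (11, -20, 77)]
286 [(13, 18, 84), (8, 16, 77), (4, 14, 72), (-9, 14, 53), (-54, 16, -5), (-54, 1, -4), (-55, -14, -5), (-56, -20, -5), (84, -2, 177), (7, -17, 77), (11, -19, 83)]
294 [(12, 17, 88), (13, 14, 88), (1, 14, 73), (-58, 22, -1), (-62, 17, -5), (-62, 1, -5), (-63, -14, -6), (-63, -20, -5), (0, -15, 71), (5, -17, 79), (12, -18, 88)]
tip expected -0.011 -0.015 [281.37364276 237.92297549] z105 [282.51795639 245.78127398]
tip expected 0.011 -0.015 [281.3502185 209.0299321] z105 [282.53819085 215.54038646]
tip expected -0.011 0.015 [238.87950251 238.85680468] z105 [237.68065977 246.75685935]
tip expected 0.011 0.015 [237.27750959 210.03352637] z105 [235.93983184 216.59310244]
```

View pics/grip2.png

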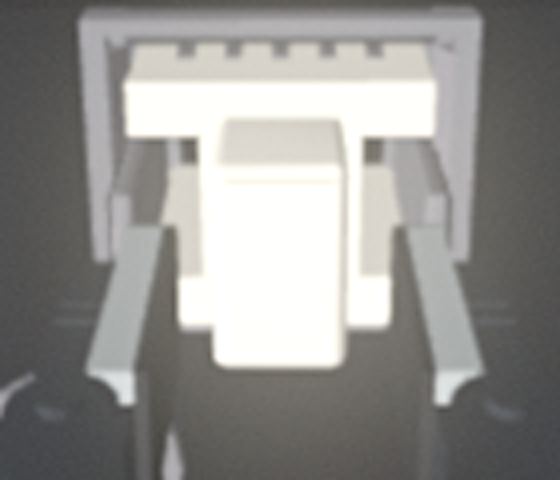

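The crop and depth agree: the fingertips sit about 39 mm above the rim, 12 mm above the tops of the free tabs (27 mm). At this opening the tips are therefore well behind where I assumed. I'll reopen and go about 34 mm lower with a contact guard.

```bash
cat >> h.py <<'E'
from rig import ctrl
def st(n):
    s=ctrl.state();print(n,round(s["time"],2),s["tcp_pos"].round(4),"F",s["contact_force"].round(1),"M",s["moment"].round(2),"open",round(s["opening"],4),"ff",round(s["finger_force"],1))
E
python3 - <<'E'
from h import *
ctrl.grip(.070)
print(ctrl.move_l([.5511,.2527,.085],vel=.05,contact_N=6));st("down")
ctrl.grip(.03,20);ctrl.dwell(.3);st("grip")
p,d=ctrl.snapshot("wrist");W=cloud(d,ctrl.camera_params("wrist"));L=(W-[.5511,.2527,.095])*1000
for v in range(206,262,8): print(v,[tuple(int(x) for x in L[v,u]) for u in(208,214,220,226,232,260,284,290,296,302,310)])
cv2.imwrite("pics/grip3.png",cv2.resize(p[170:310,180:340],None,fx=4,fy=4,interpolation=2))
E
```

```text
False
down 8.12 [0.5512 0.2527 0.0852] F [-0.4  0.8  1.1] M [ 0.03  0.04 -0.03] open 0.0702 ff 0.0
grip 8.82 [0.5515 0.2532 0.0859] F [-2.1  1.6 12. ] M [ 0.32  0.51 -0.04] open 0.0334 ff 21.4
206 [(27, 28, 0), (28, 24, 0), (28, 21, 0), (27, 18, 0), (27, 14, 0), (27, 0, 0), (27, -13, 0), (27, -16, 0), (27, -20, 0), (26, -23, -1), (26, -27, 0)]
214 [(23, 28, 0), (21, 25, -4), (22, 22, -1), (22, 18, -2), (22, 15, -1), (22, 0, -1), (20, -13, -3), (21, -17, -2), (21, -20, -2), (20, -24, -3), (21, -28, -1)]
222 [(18, 28, 0), (21, 24, 7), (22, 20, 8), (22, 17, 9), (21, 14, 7), (21, 0, 8), (21, -12, 8), (21, -16, 8), (21, -19, 8), (20, -22, 7), (16, -28, -1)]
230 [(13, 29, 0), (11, 26, -3), (17, 21, 8), (17, 17, 9), (17, 14, 8), (17, 0, 8), (16, -13, 7), (16, -16, 7), (16, -19, 8), (16, -22, 7), (11, -28, -1)]
238 [(9, 29, 0), (6, 27, -4), (12, 21, 6), (12, 18, 7), (10, 15, 4), (17, 0, 17), (11, -13, 7), (10, -16, 5), (11, -19, 7), (11, -22, 6), (6, -28, 0)]
246 [(8, 27, 9), (8, 24, 9), (12, 20, 16), (12, 17, 16), (10, 14, 13), (16, 0, 24), (7, -13, 8), (10, -15, 14), (11, -18, 16), (11, -21, 15), (7, -26, 9)]
254 [(8, 26, 17), (12, 22, 23), (12, 19, 23), (12, 16, 24), (9, 14, 19), (15, 0, 29), (1, -13, 7), (10, -14, 21), (11, -17, 23), (11, -20, 23), (7, -25, 17)]
```

View pics/grip3.png

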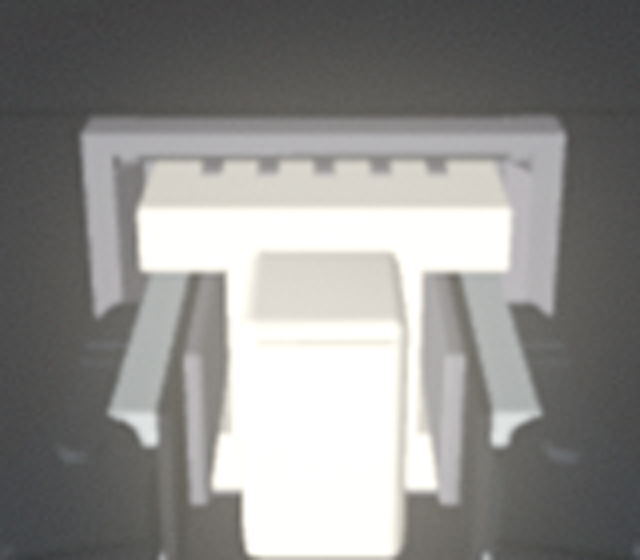

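The tabs are squeezed under the pads at crop (205,390) and (450,390), opening 33 mm, 21 N. The 12 N upward force fits the valve pushing back. Now I'll lift gently.

```bash
python3 - <<'E'
from h import *
x,y=.5511,.2527
for z in(.089,.095,.105):
    hit=ctrl.move_l([x,y,z],vel=.02,contact_N=15);st(f"lift {hit}")
    if hit:break
else:
    ctrl.move_l([x,y,.165],vel=.08,contact_N=15);st("clear");ctrl.dwell(.2)
    p,d=ctrl.snapshot("wrist");c=ctrl.camera_params("wrist");np.savez("held.npz",p=p,d=d,tcp=ctrl.state()["tcp_pos"],**{k:np.array(v) for k,v in c.items()})
    L=(cloud(d,c)-ctrl.state()["tcp_pos"])*1000
    for v in range(206,300,10): print(v,[tuple(int(x) for x in L[v,u]) for u in(220,232,250,260,270,284,296)])
    cv2.imwrite("pics/held.png",p[120:360,120:400])
E
```

```text
lift False 9.22 [0.5513 0.2531 0.0894] F [-0.4  2.3  5.3] M [ 0.62 -0.04 -0.04] open 0.0338 ff 20.2
lift False 9.68 [0.5509 0.2525 0.0948] F [ 0.8  0.4 -1.9] M [ 0.04  0.01 -0.  ] open 0.0335 ff 20.5
lift False 10.32 [0.5511 0.2527 0.105 ] F [-0.6 -0.4 -1.6] M [-0.   -0.01 -0.01] open 0.0335 ff 20.5
clear 11.22 [0.5509 0.2526 0.1645] F [-0.   0.2 -1.4] M [0.   0.   0.02] open 0.0336 ff 20.5
206 [(21, 23, -5), (22, 15, -3), (84, -2, 152), (21, 0, -5), (21, -6, -4), (21, -15, -5), (20, -22, -5)]
216 [(22, 21, 10), (21, 14, 9), (21, 4, 10), (21, 0, 9), (21, -6, 10), (20, -14, 9), (20, -20, 9)]
226 [(19, 20, 16), (19, 14, 16), (18, 4, 16), (19, 0, 17), (18, -6, 16), (18, -13, 17), (18, -19, 17)]
236 [(13, 20, 17), (13, 14, 16), (16, 4, 23), (16, 0, 24), (16, -5, 23), (12, -13, 17), (12, -20, 16)]
246 [(11, 20, 24), (10, 14, 22), (16, 4, 33), (16, 0, 34), (15, -5, 33), (7, -13, 18), (10, -19, 24)]
256 [(12, 18, 35), (8, 13, 28), (14, 3, 38), (14, 0, 39), (14, -5, 39), (0, -13, 17), (11, -17, 35)]
266 [(11, 17, 42), (3, 13, 31), (9, 4, 40), (8, 0, 38), (9, -5, 39), (-13, -14, 5), (7, -17, 37)]
276 [(10, 16, 47), (0, 13, 32), (2, 4, 37), (3, 0, 39), (3, -5, 38), (-14, -13, 15), (4, -17, 40)]
286 [(5, 17, 48), (-5, 13, 33), (-2, 4, 38), (-2, 0, 38), (-2, -5, 38), (-19, -13, 16), (-1, -17, 40)]
296 [(0, 17, 48), (-173, 42, -165), (-7, 4, 39), (-8, 0, 39), (-7, -4, 39), (-175, -28, -165), (-5, -17, 43)]
```

```bash
python3 - <<'E'
from h import *
D=np.deg2rad
x,y=.4873,-.2461
ctrl.move_l([.5511,.2527,.25],vel=.15)
ctrl.move_to([x,y,.25],down(D(-3.43)));st("over")
ctrl.move_l([x,y,.145],vel=.1);ctrl.dwell(.2);st("145")
for z,n in((.120,6),(.105,6),(.096,6),(.092,12)):
    hit=ctrl.move_l([x,y,z],vel=.03,contact_N=n);st(f"{z} {hit}")
    if hit:break
E
```

```text
over 14.02 [ 0.4878 -0.2452  0.2499] F [ 0.1 -0.3 -1. ] M [-0.02 -0.01 -0.02] open 0.0334 ff 20.5
145 15.42 [ 0.4874 -0.2461  0.1453] F [ 0.6 -0.2 -1.7] M [ 0.   -0.04  0.01] open 0.0332 ff 20.5
0.12 False 16.4 [ 0.4874 -0.2461  0.1201] F [ 0.4 -0.3 -1.5] M [-0.01 -0.05 -0.  ] open 0.0332 ff 20.5
0.105 False 17.05 [ 0.4873 -0.2461  0.105 ] F [-0.3 -0.5 -1.7] M [-0.01 -0.01 -0.05] open 0.0333 ff 20.5
0.096 False 17.5 [ 0.4872 -0.2461  0.0959] F [ 0.  -0.4 -1.5] M [ 0.03 -0.04 -0.03] open 0.0333 ff 20.5
0.092 False 17.78 [ 0.4872 -0.2461  0.0918] F [ 0.7  0.2 -1. ] M [-0.01 -0.02  0.06] open 0.0332 ff 20.5
```

```bash
python3 - <<'E'
from h import *
x,y=.4873,-.2461
F=lambda:ctrl.state()["contact_force"][2]
for z in np.arange(.090,.0825,-.001):
    hit=ctrl.move_l([x,y,z],vel=.015,contact_N=12);st(f"{z:.3f} {hit}")
    if hit or F()>15:break
E
```

```text
0.090 False 18.07 [ 0.4875 -0.2462  0.0901] F [ 0.5 -0.3  2.9] M [ 0.03 -0.01  0.01] open 0.0335 ff 21.2
0.089 False 18.32 [ 0.4874 -0.2462  0.0891] F [ 1.  -0.6  2.7] M [-0.01 -0.06  0.01] open 0.0333 ff 21.3
0.088 False 18.57 [ 0.4874 -0.2462  0.088 ] F [-0.3 -0.4  5. ] M [-0.1  -0.11  0.02] open 0.0333 ff 21.5
0.087 False 18.82 [ 0.4874 -0.2462  0.0871] F [0.8 0.4 4.5] M [-0.13 -0.13 -0.01] open 0.0333 ff 21.6
0.086 False 19.07 [ 0.4874 -0.2461  0.0861] F [0.1 0.1 5.3] M [-0.08 -0.1   0.03] open 0.0334 ff 21.7
0.085 False 19.32 [ 0.4874 -0.2462  0.0852] F [ 0.3 -0.5  8.3] M [-0.    0.04 -0.01] open 0.0337 ff 22.1
0.084 False 19.57 [ 0.4875 -0.2462  0.0845] F [-1.   0.7 14.9] M [0.18 0.31 0.06] open 0.0333 ff 23.1
0.083 False 19.82 [ 0.4875 -0.2462  0.0838] F [-2.   1.3 19.9] M [ 0.3   0.52 -0.03] open 0.0331 ff 24.0
```

```bash
python3 - <<'E'
from h import *
x,y=.4873,-.2461
ctrl.grip(.066);ctrl.dwell(.3);st("open")
ctrl.move_l([x,y,.27],vel=.12)
ctrl.move_to([.4867,-.2476,.27],down(np.deg2rad(-3.4)));ctrl.dwell(.3);st("up")
c=ctrl.camera_params("wrist");p,d=ctrl.snapshot("wrist");W=cloud(d,c);z=W[...,2]
b=(z>.118)&(z<.135);b[:,:222]=0;b[:,300:]=0;b[:130]=0;b[206:]=0
print("deck",np.median(z[112:138,215:305]),"top med",np.median(z[b]),cv2.minAreaRect(W[b][:,:2].astype(np.float32)))
L=(W-[.4873,-.2461,.0941])*1000
for v in range(150,190,6): print(v,[tuple(int(x) for x in L[v,u]) for u in range(230,292,6)])
cv2.imwrite("pics/placed.png",cv2.resize(p[120:220,200:320],None,fx=5,fy=5,interpolation=2))
E
```

```text
open 20.53 [ 0.4873 -0.2461  0.083 ] F [ 0.1  0.2 -0.1] M [ 0.02 -0.    0.07] open 0.066 ff 0.0
up 22.79 [ 0.4867 -0.2476  0.27  ] F [-0.2 -0.6 -0.1] M [-0.03 -0.03  0.01] open 0.0656 ff 0.0
deck 0.08790564755916663 top med 0.12475164395799337 ((0.4875281751155853, -0.24657103419303894), (0.05082019791007042, 0.032894156873226166), 87.41754150390625)
150 [(24, 33, -6), (24, 25, -3), (22, 19, -10), (22, 11, -10), (21, 4, -12), (22, -2, -6), (21, -9, -9), (20, -17, -8), (20, -24, -11), (21, -30, 0), (19, -38, -6)]
156 [(17, 33, -5), (17, 26, -4), (19, 18, 8), (19, 11, 9), (18, 4, 8), (18, -2, 9), (17, -9, 9), (17, -16, 8), (17, -23, 10), (14, -30, 0), (12, -38, -6)]
162 [(10, 34, -5), (9, 26, -3), (6, 20, -16), (12, 11, 9), (16, 4, 29), (15, -2, 29), (15, -8, 28), (0, -17, -38), (8, -23, 2), (7, -30, 0), (5, -38, -6)]
168 [(2, 35, -7), (9, 24, 25), (0, 21, -11), (-6, 15, -38), (9, 4, 31), (9, -2, 31), (9, -8, 31), (-8, -16, -37), (4, -22, 14), (0, -30, 0), (-1, -37, -5)]
174 [(-5, 35, -6), (-4, 28, -2), (-6, 21, -9), (-12, 15, -29), (3, 4, 31), (2, -1, 31), (2, -8, 30), (-14, -16, -28), (-2, -21, 17), (-7, -29, 0), (-9, -37, -5)]
180 [(-12, 36, -6), (-11, 28, -2), (-12, 21, -1), (-12, 14, -1), (-3, 5, 30), (-3, -1, 32), (-4, -7, 30), (-14, -15, -2), (-8, -21, 20), (-14, -29, 0), (-17, -37, -6)]
186 [(-20, 37, -6), (-19, 29, -1), (-16, 21, 9), (-17, 13, 8), (-10, 5, 31), (-10, 0, 33), (-11, -7, 31), (-18, -14, 8), (-19, -21, 9), (-23, -29, -1), (-25, -37, -6)]
```

View pics/placed.png

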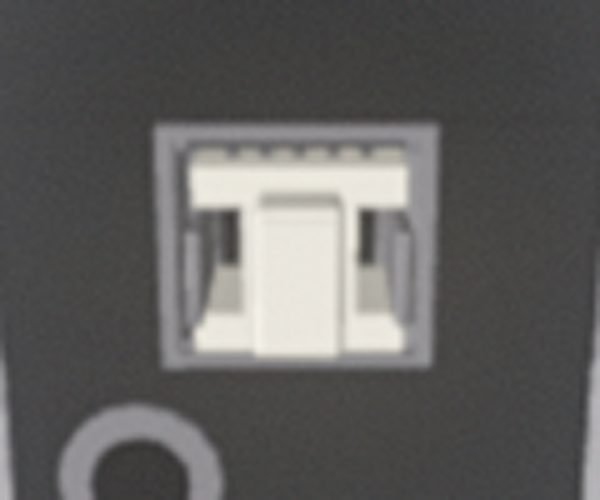

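The filter sits in the spare port at crop (298,250) with both tabs spread (190,275)/(403,275), about 50 mm across. Its top is 31 mm above the rim, the latched height, and the gripper is clear.

```bash
python3 -c "
from rig import ctrl
print(ctrl.sign_off())"
```

```text
the job is handed in; nothing more can be done
None
```

The filter is out of the used tank and latched in the spare tank, and the job is handed in after about 23 s. The camera put its top about 31 mm above the rim with both tabs out. I did no final press or pull test, the highest push I read was about 20 N, and I never touched the bystanders.

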